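Roll-check the rotator shafts and reject the bent one

ROBOT

A 7-joint arm with a two-finger parallel gripper is mounted at the origin on the work surface. World frame = base frame: x ahead of the robot, y to its left, z up, the work surface at z = 0. Lengths are in m, angles in degrees, forces in N, time in s.
With the tool pointing down it reaches from about 0.35 to 0.775 m from the base axis. Payload 3.1 kg.
Tool frame: the origin (TCP) lies on the centre line of the jaws, within the pads' length; the fingertips stand 17 mm ahead of it and the grasp point (between the pads) lies 2 mm behind it (robot.tip_reach is the distance from the TCP to the fingertips, in m); z points along the fingers, y is the line along which they close (so a half turn about z gives the same grasp; the last joint's range is limited). The gripper opens to 85 mm and grips with 20 to 120 N. Pads are 22 mm wide; open, the fingers measure 114 mm over their backs; the gripper's body (76 mm by 85 mm) begins 54 mm behind the grasp point. The pads swing forward as they close: fully open they stand 13 mm farther back than shut.
Start: joints at [-76.186, 17.813, 0.802, 86.603, -0.252, 75.585, -1.558], TCP at [0.153, 0.528, 0.248] pointing down, gripper open.
Joint ranges: [-154.91, 154.91], [-16.99, 109.72], [-72.82, 74.43], [7.12, 147.25], [-82.49, 262.49], [11.32, 116.49], [-174.64, 174.64]. Speed limits (degrees/s): [159.86, 159.86, 180, 180, 180, 180, 180].

INTERFACE

Orientations are given as [roll, pitch, yaw] about the fixed x, y, z axes, in that order (R = Rz(yaw) Ry(pitch) Rx(roll)).
In Python, from station import robot, fingers, vision, workorder, recognise gives the robot as it stands. Calls block until the motion is done:
- robot.move_to(position, orientation): joint-space move of the TCP to a pose.
- robot.line_to(position, orientation=None, velocity=0.15, f_stop=None): straight line of the TCP; orientation=None keeps the orientation; velocity is the mean speed in m/s. With f_stop (N) it stops when the force on the tool has changed by that much, and returns True; else False.
- robot.move_j(angles): joint-space move.
- fingers.gripper_to(opening, force=None): opening from 0.0 (shut) to 1.0 (fully open); force is the grip in N (None keeps the last); returns when the fingers have stopped.
- robot.pause(seconds).
- robot.inverse_kinematics(position, orientation): joint angles nearest the present ones, or None.
- vision.grab_frame(name): name is "scene" or "top" or "wrist"; returns the picture (384x512x3 uint8, red, green, blue); there is no depth.
- vision.calibration(name): a dict with "mtx" (3x3 intrinsics, pixels), "extrinsics" (4x4, takes a point from world to camera coordinates); the wrist camera has in their place "T_tool_cam" (4x4, takes a point from camera to tool coordinates, whose origin is the TCP and whose axes are the flange's). Camera axes: x right, y up, looking along -z (the intrinsics and any distortion apply to the point x, -y, -z); pixel columns grow to the right and rows downward; lengths in m; the calibration is good to about 2 mm. A picture is of the moment at which its call begins: read the wrist's pose just before it. calibration takes no time and is no camera call.
A pose or a line that the arm cannot do raises robot.PlanningError and nothing moves.
- workorder.close_job(): hands the job in; it is judged then, once.
Trained networks look in the newest picture that a camera, given by its name, has taken for a name from the list of things; names that differ only in an ending like _2 or _b are one class to them, and where a whole thing is asked for, a point or a joint stands for the part that bears it (a point fixed in the world has none). Each returns a list of dicts, best first, with "p" (0 to 1); they miss things now and then, are a little off and sometimes report something else, mostly with a low value. They report only what shows in the picture. A call takes as long as a camera call. They do not tell look-alikes from the thing itself.
- recognise(label, camera): "rect" ([centre column, centre row, width, height] in pixels, round what is visible of it).
Readings, each from a call of its own:
- robot.current_time_s(): time.
- robot.current_joint_positions(): joint angles.
- robot.current_dq(): joint speeds.
- robot.current_joint_torque(): joint torques, N m.
- robot.current_tool_pos(): TCP position.
- robot.current_eef_rot(): TCP orientation.
- robot.current_contact_force(): force on the tool from outside, world axes, zero at the start.
- robot.current_torque(): the same for the moment, N m.
- robot.current_finger_gap(): opening from 0.0 (shut) to 1.0 (fully open).
- robot.current_gripper_force(): force on a finger pad.
Only numpy, scipy, OpenCV 4.12 (cv2) and the standard library are available. Lean on these libraries where they do the work, as an engineer would, in place of code of your own. Each camera call takes 0.05 s, during which the arm holds its last target. There are 200 camera calls.

TASK

Check both disc-ended shafts on the aluminium plate: press each one's bare middle lightly down with a fingertip and, keeping up the light pressure, roll it along the plate for about half a turn, never pressing hard enough to bend it (keep below about 20 N, so give way if it lifts). Lay any shaft whose middle rises and falls as it rolls flat in the white dish, gently, and leave any true one lying on the plate where it was rolled to; do not push the dish, the heat sink or the power box about.

Things in the scene. Friction and masses are not known exactly. Their poses are not given: they have to be found in the camera images.
- shaft_a: Steel shaft 10 mm thick with a fixed disc, 32 mm dia. x 10 mm, at each end; 90 mm long over all, 70 mm bare between discs; 120 to 190 g. Lies on the plate. Origin on the disc axis at mid-length, 16 mm above what the discs stand on; y along the axis; x and z turn as it rolls, x starting near the plate's x. Looks like shaft_b from above; it may be true or bowed.
- shaft_b: Same size, weight and axes as shaft_a. True shaft: the top of its bare middle stays 21 mm above the plate all the way round. Bowed shaft: its middle is 2.8 mm off the disc axis, so that top goes between 18.2 and 23.8 mm in each turn (100 mm of travel); at the start a bow hangs straight down, out of sight. A fingertip on top of either moves 21 mm while the disc axis rolls 16. Contact is hard: press by feel.
- plate: Fixed aluminium plate, 200 (x) by 280 (y) mm, 10 mm thick; origin at the centre of its underside, z up. A dark stop strip, 10 mm wide and 4 mm high, runs along each long edge; 180 mm of flat between. The shafts lie side by side, about 132 mm apart along y, axes nearly along y, and roll along x; each may start up to 60 mm off the middle: roll it towards the side with room.
- dish: White ceramic open rectangular dish, loose, 130 mm (x) by 160 mm (y), 28 mm high, walls and floor 6 mm thick; 0.5 kg. Origin at the centre of its underside, z up. A shaft fits in it lying along its y, its axis then 22 mm above the dish's underside. It stands to the left or to the right of the plate.
- heatsink: Loose finned aluminium heat sink block, 80 x 110 x 40 mm, origin at the centre of its underside; stands on the other side of the plate from the dish. Leave alone.
- power_box: Loose grey power box 80 x 110 x 55 mm with a silver toggle lever on top, 85 mm high in all, origin at the centre of its underside; beyond the plate, farther from the robot. Leave alone.
There are look-alikes about, which are no part of the job. Of the things that look like the dish, the smaller one is meant.

How it is judged (in metres and radians):
On the way, in this order (a step that is already met when the one before it is completed fails the run):
1. a first shaft is turning under light pressure from above (it has rolled, not been dragged, 12 to 35 mm, pressed on the plate with more than 3 N in all) (((contact force between shaft_a and plate above 3 N and distance of shaft_a from where it was at the start of the episode between 0.012 and 0.035 m and angle between the x axis of shaft_a and the x axis of plate, either way round above 0.55 rad) or (contact force between shaft_b and plate above 3 N and distance of shaft_b from where it was at the start of the episode between 0.012 and 0.035 m and angle between the x axis of shaft_b and the x axis of plate, either way round above 0.55 rad))), for 0.05 s.
2. that first shaft has rolled 40 mm from its start, nearly half a turn, still pressed on the plate (((contact force between shaft_a and plate above 3 N and distance of shaft_a from where it was at the start of the episode above 0.04 m) or (contact force between shaft_b and plate above 3 N and distance of shaft_b from where it was at the start of the episode above 0.04 m))), for 0.05 s.
3. a second shaft is turning under light pressure from above (it has rolled, not been dragged, 12 to 35 mm, pressed on the plate with more than 3 N in all) (((contact force between shaft_a and plate above 3 N and distance of shaft_a from where it was at the start of the episode between 0.012 and 0.035 m and angle between the x axis of shaft_a and the x axis of plate, either way round above 0.55 rad and distance of shaft_b from where it was at the start of the episode above 0.04 m) or (contact force between shaft_b and plate above 3 N and distance of shaft_b from where it was at the start of the episode between 0.012 and 0.035 m and angle between the x axis of shaft_b and the x axis of plate, either way round above 0.55 rad and distance of shaft_a from where it was at the start of the episode above 0.04 m))), for 0.05 s.
4. that second shaft has rolled 40 mm from its start, nearly half a turn, still pressed on the plate (((contact force between shaft_a and plate above 3 N and distance of shaft_a from where it was at the start of the episode above 0.04 m and distance of shaft_b from where it was at the start of the episode above 0.04 m) or (contact force between shaft_b and plate above 3 N and distance of shaft_b from where it was at the start of the episode above 0.04 m and distance of shaft_a from where it was at the start of the episode above 0.04 m))), for 0.05 s.
At the end, for the whole second after the job is handed in: The bowed shaft lies at rest flat in the dish (axis 15 to 29 mm above the dish's underside, within 55 mm in x and 70 mm in y of its centre), the dish upright; the true shaft lies at rest on the plate, at least 40 mm from where it started, both let go (x of shaft_a in the frame of plate between -0.09 and 0.09 m and y of shaft_a in the frame of plate between -0.125 and 0.125 m and z of shaft_a in the frame of plate between 0.02 and 0.032 m and linear speed of each of shaft_a, shaft_b below 0.02 m/s and x of shaft_b in the frame of dish between -0.055 and 0.055 m and y of shaft_b in the frame of dish between -0.07 and 0.07 m and z of shaft_b in the frame of dish between 0.015 and 0.029 m and distance of shaft_a from where it was at the start of the episode above 0.04 m and angle between dish's own z axis and vertical below 0.05 rad); the robot touches nothing.
It fails at once if shaft pressed on the plate with more than 25 N (contact force between any of shaft_a, shaft_b and plate above 25 N).
It fails at once if a straight shaft is lifted more than 15 mm off the plate (z of shaft_a in the frame of plate above 0.041 m).
It fails at once if the dish takes more than 60 N from a shaft (dropped or rammed in) (contact force between any of shaft_a, shaft_b and dish above 60 N).
It fails at once if the dish is shoved more than 20 mm (distance of dish from where it was at the start of the episode above 0.02 m).
It fails at once if the heat sink or the power box is moved more than 10 mm (distance of any of heatsink, power_box from where it was at the start of the episode above 0.01 m).
It also fails if it takes over 72 s, if anything falls off the work surface, if the arm or the gripper's body presses on something with over 40 N, if the wrist force passes 120 N, or if a joint passes its speed limit or range.

## Working session

There is one attempt and no reset: what is moved stays moved. The work goes in short steps, each a Python script; the robot and the scene stay as the last script left them, time stands still between calls to the robot, and variables do not carry over. Pictures are saved under pics/ and viewed, at most 10 in all, crops included, and the job is handed in when it is done.

```bash
ls; mkdir -p pics; cat > h.py <<'E'
import numpy as np, cv2
from station import robot, fingers, vision, workorder, recognise
def cam(name):
    c=vision.calibration(name); return c
def ray(name,u,v,T=None):
    c=vision.calibration(name); K=np.array(c["mtx"])
    d=c.get("dist",None)
    p=np.array([(u-K[0,2])/K[0,0],(v-K[1,2])/K[1,1]])
    dc=np.array([p[0],-p[1],-1.])
    if T is None:
        E=np.array(c["extrinsics"]);R=E[:3,:3];o=-R.T@E[:3,3];return o,R.T@dc
    M=T@np.array(c["T_tool_cam"]);return M[:3,3],M[:3,:3]@dc
def at_z(name,u,v,z,T=None):
    o,d=ray(name,u,v,T);return o+d*(z-o[2])/d[2]
def save(n,im): cv2.imwrite("pics/"+n,cv2.cvtColor(im,cv2.COLOR_RGB2BGR))
E
python3 - <<'E'
from h import *
print(robot.current_time_s(), vision.calibration("scene"),vision.calibration("top"),vision.calibration("wrist"))
ims=[]
for n in("scene","top"):
    im=vision.grab_frame(n); save(n+"0.png",im)
    for l in("shaft_a","plate","dish","heatsink","power_box"):
        for r in recognise(l,n): print(n,l,round(r["p"],2),np.round(r["rect"],1))
print(robot.current_time_s())
E
```

```text
pics
0.0 {'mtx': array([[418.25484737,   0.        , 252.67853426],
       [  0.        , 418.25484737, 191.3407458 ],
       [  0.        ,   0.        ,   1.        ]]), 'extrinsics': array([[ 0.28940687,  0.95716695,  0.00866505, -0.16815044],
       [-0.57432769,  0.16639629,  0.80153601,  0.27013504],
       [ 0.76576195, -0.23694661,  0.59788372, -1.50798573],
       [ 0.        ,  0.        ,  0.        ,  1.        ]])} {'mtx': array([[348.95245921,   0.        , 256.76436865],
       [  0.        , 348.95245921, 189.78444184],
       [  0.        ,   0.        ,   1.        ]]), 'extrinsics': array([[-0.02690168, -0.99958137,  0.01064807,  0.0448163 ],
       [ 0.99074033, -0.02524266,  0.13340319, -0.53029442],
       [-0.13307856,  0.01413824,  0.99100465, -0.99719171],
       [ 0.        ,  0.        ,  0.        ,  1.        ]])} {'mtx': array([[338.89417848,   0.        , 252.6999845 ],
       [  0.        , 338.89417848, 190.27666419],
       [  0.        ,   0.        ,   1.        ]]), 'T_tool_cam': array([[ 7.10191211e-04,  9.57909795e-01,  2.87068494e-01,
         
[... 356 characters left out ...]
  13.7]
scene plate 0.85 [264.  196.6 122.3  57.5]
scene dish 0.89 [349.6 135.4  78.4  44. ]
scene dish 0.73 [264.1 197.2 122.1  61.4]
scene dish 0.68 [371.4 179.1  72.4  40.8]
scene heatsink 0.62 [102.  222.9  52.3  36.3]
scene heatsink 0.43 [371.8 178.2  76.6  39.5]
scene power_box 0.81 [296.5 250.8  61.8  51.8]
scene power_box 0.2 [280.2 183.5  38.3  19.2]
top shaft_a 0.63 [274.4 193.3  33.    6.6]
top shaft_a 0.6 [231.2 202.4  33.3   7.2]
top plate 0.92 [253.9 201.   92.9  67.4]
top plate 0.73 [248.3 118.1  40.   30.5]
top dish 0.78 [122.2 283.8  66.9  75.6]
top dish 0.63 [144.8 196.7  60.2  48.2]
top heatsink 0.74 [389.  191.1  44.   30.5]
top power_box 0.8 [245.4 118.5  39.2  28.9]
0.6
```

View pictures.

View pics/top0.png

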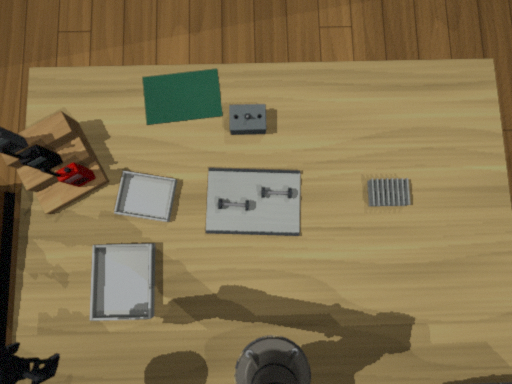

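View pics/scene0.png

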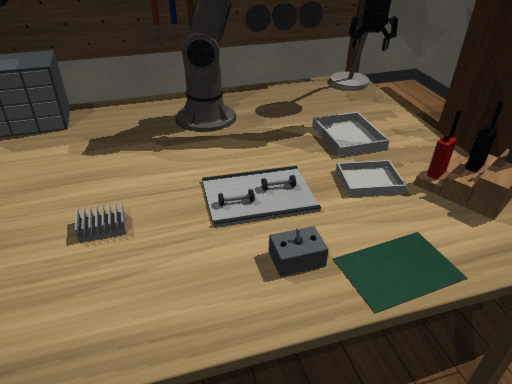

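```bash
python3 - <<'E'
from h import *
for l,u,v,z in [("s1",274.4,193.3,.026),("s2",231.2,202.4,.026),("plate",253.9,201,.01),("dish",144.8,196.7,.014),("big",122.2,283.8,.02),("hs",389,191,.03),("pb",245.4,118.5,.04)]:
    print(l,at_z("top",u,v,z).round(3))
for l,u,v,z in [("s",238,196,.026),("s",280,182,.026),("plate",264,196.6,.01),("dish",371.4,179.1,.014),("pb",296,250,.03)]: print(l,at_z("scene",u,v,z).round(3))
print(robot.current_eef_rot(),robot.current_finger_gap(),robot.tip_reach)
E
```

```text
s1 [ 0.521 -0.022  0.026]
s2 [0.497 0.108 0.026]
plate [0.501 0.04  0.01 ]
dish [0.522 0.367 0.014]
big [0.27  0.426 0.02 ]
hs [ 0.518 -0.364  0.03 ]
pb [0.749 0.06  0.04 ]
s [ 0.521 -0.022  0.026]
s [0.493 0.104 0.026]
plate [0.523 0.049 0.01 ]
dish [0.535 0.362 0.014]
pb [0.752 0.048 0.03 ]
[-1.79999642e+02 -1.57806829e-04  1.63803055e+02] 0.9976601215881502 0.017
```

Top view: the plate is at (254,201), with shafts at (232,203) and (277,192). The small dish is at (146,196), slightly turned. The larger tray at (122,284) is the look-alike. The heat sink is at right and the power box beyond the plate. Next I'll look with the wrist camera from two places.

```bash
cat >> h.py <<'E'
from scipy.spatial.transform import Rotation as Rn
def Tnow():
    T=np.eye(4);T[:3,:3]=Rn.from_euler("xyz",robot.current_eef_rot(),degrees=True).as_matrix();T[:3,3]=robot.current_tool_pos();return T
E
python3 - <<'E'
from h import *
for yaw in(0,180,90,-90):
    for p in([.5,.04,.3],[.5,.1,.03],[.52,.367,.05]):
        q=robot.inverse_kinematics(p,[180,0,yaw]); print(yaw,p,None if q is None else np.round(q,0))
yaw=180
def look(i,p,yaw):
    robot.move_to(p,[180,0,yaw]); T=Tnow(); im=vision.grab_frame("wrist"); save(f"w{i}.png",im); np.save(f"T{i}.npy",T)
    for l in("shaft_a","plate","dish"):
        for r in recognise(l,"wrist"): print(i,l,round(r["p"],2),np.round(r["rect"],1), at_z("wrist",*r["rect"][:2],.02,T).round(4))
look(1,[.5,.18,.30],0)
look(2,[.5,.05,.20],0)
print(robot.current_time_s(),robot.current_contact_force(),robot.current_joint_positions())
E
```

```text
0 [0.5, 0.04, 0.3] [-45.  13.  47.  90. -10.  81. -87.]
0 [0.5, 0.1, 0.03] [-41.  31.  37. 109. -25.  48. -81.]
0 [0.52, 0.367, 0.05] [ -58.   41.   34.   87.  -25.   60. -108.]
180 [0.5, 0.04, 0.3] [-38.  12.  38.  89.  -7.  81.  91.]
180 [0.5, 0.1, 0.03] [-30.  28.  22. 109. -14.  46.  89.]
180 [0.52, 0.367, 0.05] [-42.  37.   8.  86.  -6.  57.  58.]
90 [0.5, 0.04, 0.3] [-43.  13.  45.  90.  -9.  81.   3.]
90 [0.5, 0.1, 0.03] [-38.  30.  33. 109. -21.  47.   6.]
90 [0.52, 0.367, 0.05] [-50.  38.  20.  87. -15.  58. -26.]
-90 [0.5, 0.04, 0.3] [ 40.  20. -62.  87.  18.  84. 158.]
-90 [0.5, 0.1, 0.03] [-20.  27.   8. 108.  -5.  45. 171.]
-90 [0.52, 0.367, 0.05] [-32.  38.  -7.  86.   5.  57. 139.]
1 shaft_a 0.96 [431.5 130.9  90.2  34.5] [ 0.5234 -0.0299  0.02  ]
1 shaft_a 0.9 [320.9 163.3  82.8  32.4] [0.4838 0.0983 0.02  ]
1 plate 0.55 [373.9 145.4 257.  176.4] [0.5059 0.0363 0.02  ]
1 dish 0.79 [102.5 132.1 149.7 138.7] [0.5205 0.3591 0.02  ]
1 dish 0.68 [ 75.  291.7 147.8 114.2] [0.3033 0.4238 0.02  ]
2 shaft_a 0.94 [343.1 148.4 110.5  41.7] [ 0.5207 -0.03    0.02  ]
2 shaft_a 0.82 [198.1 185.3 105.1  44. ] [0.4856 0.1028 0.02  ]
2 plate 0.72 [270.2 161.6 327.3 227.6] [0.5084 0.0357 0.02  ]
2 dish 0.84 [  9.2 160.7  18.5 136.3] [0.5086 0.275  0.02  ]
3.5 [ 0.08812596 -0.05113337  0.03723074] [-40.89375029  16.69817384  41.22855786  99.38208545 -11.8288509
  68.19279741 -86.23759734]
```

View pics/w1.png

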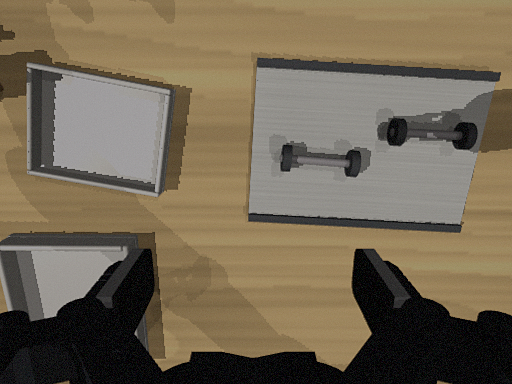

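View pics/w2.png

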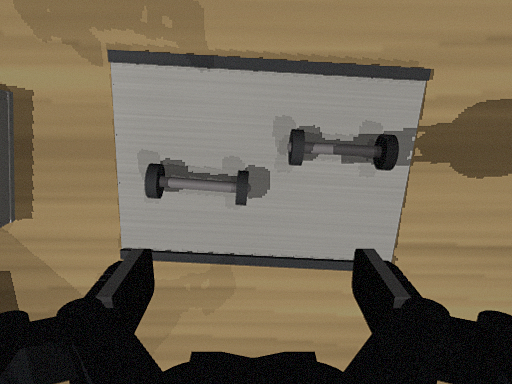

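w1 shows the left shaft's discs at (287,158) and (353,163), the right's at (397,131) and (465,136), and the dish rim corners at (27,65), (173,92), (161,194) and (27,174). w2 shows the left discs at (155,181) and (243,188), the right at (297,147) and (387,152), and the plate's corners.

```bash
python3 - <<'E'
from h import *
T1,T2=np.load("T1.npy"),np.load("T2.npy")
def tri(a,b):
    A=np.zeros((3,3));y=np.zeros(3)
    for T,p in((T1,a),(T2,b)):
        o,d=ray("wrist",*p,T);d/=np.linalg.norm(d);P=np.eye(3)-np.outer(d,d);A+=P;y+=P@o
    return np.linalg.solve(A,y)
for n,a,b in[("L",(287,158),(155,181)),("L",(353,163),(243,188)),("R",(397,131),(297,147)),("R",(465,136),(387,152)),("plTL",(258,59),(109,51)),("plTR",(499,73),(432,69))]:
    print(n,tri(a,b).round(4),at_z("wrist",*b,.026,T2).round(4))
for p in[(109,51),(432,69),(121,260),(392,268)]: print("plate",at_z("wrist",*p,.014,T2).round(4))
for p in[(27,65),(173,92),(161,194),(27,174)]: print("dish",at_z("wrist",*p,.028,T1).round(4))
E
```

```text
L [0.4917 0.1405 0.0276] [0.4913 0.141  0.026 ]
L [0.485  0.0607 0.0249] [0.4849 0.0606 0.026 ]
R [0.523  0.0123 0.0237] [0.5229 0.0125 0.026 ]
R [ 0.5178 -0.0695  0.0216] [ 0.5186 -0.0677  0.026 ]
plTL [0.6029 0.1756 0.0117] [0.6017 0.1699 0.026 ]
plTR [ 0.5895 -0.1109 -0.0021] [ 0.5883 -0.097   0.026 ]
plate [0.6028 0.1747 0.014 ]
plate [ 0.589 -0.103  0.014]
plate [0.4044 0.1861 0.014 ]
plate [ 0.3962 -0.0916  0.014 ]
dish [0.5944 0.4294 0.028 ]
dish [0.5665 0.2709 0.028 ]
dish [0.4465 0.2933 0.028 ]
dish [0.4711 0.4527 0.028 ]
```

```bash
cat >> h.py <<'E'
def fz(): return robot.current_contact_force()[2]
def touch(c,yaw,sgn,back=.007,fs=3.):
    d=np.array([np.cos(np.radians(yaw)),np.sin(np.radians(yaw)),0])*sgn
    p=np.array([c[0],c[1],0])-d*back
    fingers.gripper_to(0.0)
    robot.move_to(list(p+[0,0,.085]),[180,0,yaw]); robot.line_to(list(p+[0,0,.055]),velocity=.1)
    f0=fz(); hit=robot.line_to(list(p+[0,0,.040]),velocity=.008,f_stop=fs)
    return d,f0,hit
E
python3 - <<'E'
from h import *
d,f0,hit=touch([.4881,.1008],-4.,1)
print(f0,hit,robot.current_tool_pos(),robot.current_contact_force(),robot.current_time_s())
p=np.array(robot.current_tool_pos())
for dz in(0,-.0001,-.0002,-.0001):
    t=robot.current_time_s();robot.line_to(list(p+[0,0,dz]),velocity=.02);print(dz,fz(),np.round(robot.current_tool_pos(),5),robot.current_time_s()-t)
E
```

```text
-0.17381047251754855 True [0.48130743 0.10127801 0.04769811] [0.08939591 0.60789282 4.51772846] 6.325
0 2.4919074644011285 [0.48152 0.1013  0.04778] 0.25
-0.0001 3.427426362781294 [0.48153 0.10126 0.04773] 0.25
-0.0002 3.6319987531677453 [0.48152 0.10129 0.04768] 0.25
-0.0001 4.892046223841041 [0.48141 0.10131 0.04768] 0.25
```

```bash
cat >> h.py <<'E'
def roll(d,f0,L=.060,step=.0025,Ft=6.):
    p=np.array(robot.current_tool_pos()); zc=p[2]; ff=0; log=[]
    for i in range(1,int(round(L/step))+1):
        F=fz()-f0
        e=float(np.clip((F-Ft)*.06e-3,-.5e-3,.7e-3)); ff=float(np.clip(ff+.35*e,-.4e-3,.4e-3)); zc+=e+ff
        q=p+d*step*i; q[2]=zc
        robot.line_to(list(q),velocity=.02)
        log.append((i*step*1e3,robot.current_tool_pos()[2]*1e3,fz()-f0))
        if log[-1][2]>16: zc+=.0005
    print(np.round(log,1).tolist()); robot.pause(.1); print(fz()-f0,robot.current_tool_pos(),robot.current_time_s())
    q=np.array(robot.current_tool_pos()); robot.line_to(list(q+[0,0,.01]),velocity=.03)
    robot.line_to(list(q+[0,0,.06]),velocity=.15)
E
python3 - <<'E'
from h import *
a=np.radians(-4.)
roll(np.array([np.cos(a),np.sin(a),0]),-.17)
E
```

```text
[[2.5, 47.8, 5.1], [5.0, 47.9, 6.4], [7.5, 47.9, 6.5], [10.0, 47.9, 6.9], [12.5, 47.9, 7.0], [15.0, 47.9, 5.7], [17.5, 47.9, 5.7], [20.0, 47.9, 5.8], [22.5, 47.9, 6.0], [25.0, 47.9, 6.6], [27.5, 47.9, 6.4], [30.0, 47.9, 5.1], [32.5, 47.9, 6.0], [35.0, 47.9, 5.7], [37.5, 47.9, 6.2], [40.0, 47.9, 5.4], [42.5, 47.9, 6.2], [45.0, 47.9, 7.4], [47.5, 47.9, 5.4], [50.0, 47.9, 5.3], [52.5, 47.9, 5.1], [55.0, 47.9, 6.1], [57.5, 47.9, 6.3], [60.0, 47.9, 5.2]]
5.996894442711997 [0.54168867 0.09649892 0.04790021] 14.0333
```

The left shaft is true: its height stayed constant over the roll. I'll take a quick check of its new position, then touch the right one.

```bash
python3 - <<'E'
from h import *
robot.move_to([.5,.05,.2],[180,0,0]);T=Tnow();save("w3.png",vision.grab_frame("wrist"))
for r in recognise("shaft_a","wrist"): print(r["p"],np.round(r["rect"],1),at_z("wrist",*r["rect"][:2],.026,T).round(4))
d,f0,hit=touch([.5208,-.028],-3.,-1)
print(d,f0,hit,robot.current_tool_pos(),fz(),robot.current_time_s())
if hit: roll(d,f0)
E
```

```text
0.82 [340.6 144.4 111.5  42.1] [ 0.5235 -0.0274  0.026 ]
0.58 [196.  134.5 112.2  48.8] [0.5321 0.0995 0.026 ]
[-0.99862953  0.05233596 -0.        ] 0.3369596734737452 True [ 0.52800412 -0.02837659  0.04528062] 4.222836326272357 18.125
[[2.5, 45.3, 3.4], [5.0, 45.3, 6.3], [7.5, 45.4, 6.2], [10.0, 45.5, 6.0], [12.5, 45.6, 7.4], [15.0, 45.8, 6.9], [17.5, 46.0, 7.9], [20.0, 46.2, 9.4], [22.5, 46.5, 8.7], [25.0, 46.8, 8.1], [27.5, 47.1, 8.4], [30.0, 47.4, 9.1], [32.5, 47.8, 7.6], [35.0, 48.1, 8.1], [37.5, 48.5, 8.2], [40.0, 48.8, 6.7], [42.5, 49.1, 6.7], [45.0, 49.4, 6.6], [47.5, 49.7, 6.9], [50.0, 49.9, 6.7], [52.5, 50.2, 3.8], [55.0, 50.2, 5.1], [57.5, 50.3, 3.0], [60.0, 50.4, 1.4]]
0.818861717735534 [ 0.46774405 -0.02517926  0.05044655] 24.8
```

View pics/w3.png

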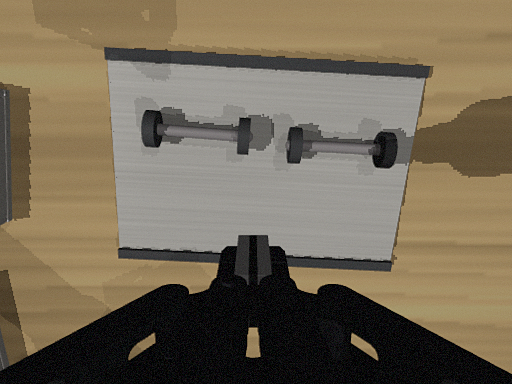

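The right shaft rose about 5 mm, so it is bowed. I'll check where it lies now.

```bash
python3 - <<'E'
from h import *
robot.move_to([.5,-.02,.2],[180,0,0]);T=Tnow();save("w4.png",vision.grab_frame("wrist"));np.save("T4.npy",T)
for r in recognise("shaft_a","wrist"): print(r["p"],np.round(r["rect"],1),at_z("wrist",*r["rect"][:2],.026,T).round(4))
print(robot.current_time_s())
E
```

```text
0.92 [114.7 134.1 116.3  43.4] [0.5329 0.1003 0.026 ]
0.67 [256.9 197.9 107.7  40.3] [ 0.4744 -0.0242  0.026 ]
26.325
```

View pics/w4.png

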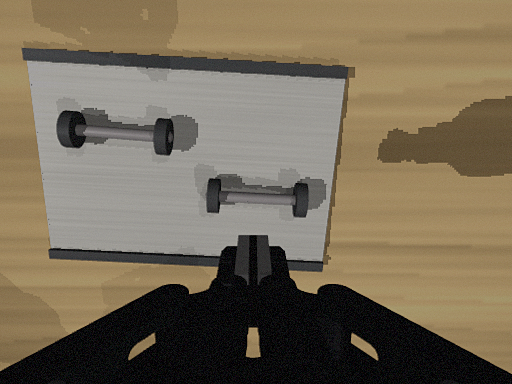

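R has moved about 47 mm, to (0.474, -0.024). I'll give it one more light press there to be sure of step 4, then grasp and place it.

```bash
python3 - <<'E'
from h import *
d,f0,hit=touch([.4744,-.0242],-3.,-1,back=0)
robot.pause(.1);p=np.array(robot.current_tool_pos());print(hit,f0,fz(),p)
robot.line_to(list(p+[0,0,.01]),velocity=.04);robot.line_to(list(p+[0,0,.09]))
robot.move_to([.4744,-.0242,.13],[180,0,87]);fingers.gripper_to(.5,25)
T=Tnow();vision.grab_frame("wrist")
for r in recognise("shaft_a","wrist"): print(r["p"],np.round(r["rect"],1),at_z("wrist",*r["rect"][:2],.026,T).round(4))
print(robot.current_time_s())
E
```

```text
True 0.7941659763397395 5.5255617306797005 [ 0.47478003 -0.02417067  0.05048031]
0.78 [338.2  42.5  51.4  85.1] [0.5309 0.0732 0.026 ]
0.56 [255.2 195.   50.8 138.2] [ 0.4745 -0.0234  0.026 ]
31.475
```

```bash
python3 - <<'E'
from h import *
robot.line_to([.4745,-.0238,.060],velocity=.15)
hit=robot.line_to([.4745,-.0238,.032],velocity=.05,f_stop=6)
print(hit,robot.current_tool_pos())
if not hit:
    fingers.gripper_to(0.,30)
    print(robot.current_finger_gap(),robot.current_gripper_force(),fz())
    robot.line_to([.4745,-.0238,.045],velocity=.04);robot.line_to([.4745,-.0238,.13],velocity=.12)
    save("w5.png",vision.grab_frame("wrist"));print(robot.current_finger_gap(),fz(),robot.current_time_s())
E
```

```text
False [ 0.47452194 -0.02387785  0.03190616]
0.09903424294183016 29.601748064160347 1.2703478234456413
0.10133943526927168 -1.0023675897827653 34.575
```

View pics/w5.png

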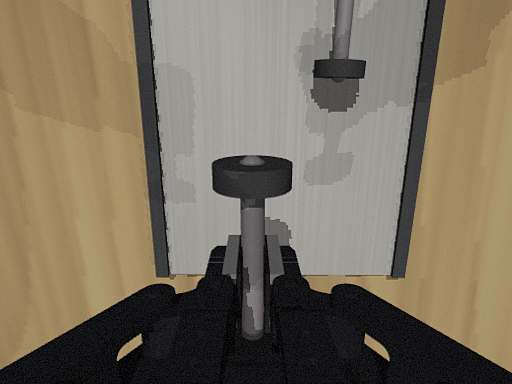

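The shaft is held level between the pads. I'll carry it over to the dish and check there.

```bash
python3 - <<'E'
from h import *
robot.move_to([.5196,.3616,.15],[180,0,80.6]);T=Tnow();im=vision.grab_frame("wrist");save("w6.png",im);np.save("T6.npy",T)
for r in recognise("dish","wrist"): print(r["p"],np.round(r["rect"],1),at_z("wrist",*r["rect"][:2],.028,T).round(4))
print(robot.current_time_s(),robot.current_finger_gap())
E
```

```text
0.93 [255.8 173.  188.6 208. ] [0.5234 0.3704 0.028 ]
0.83 [ 50.4 130.6  99.3 252.9] [0.3829 0.4259 0.028 ]
36.1167 0.10135746956660942
```

View pics/w6.png

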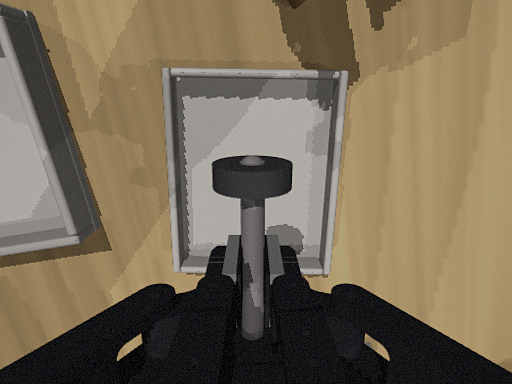

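The shaft is aligned over the middle of the dish, with rim corners at (163,70), (347,71), (330,273) and (175,272). I'll lower it gently.

```bash
python3 - <<'E'
from h import *
T=Tnow();P=[at_z("wrist",*c,.028,T)[:2] for c in((163,70),(347,71),(330,273),(175,272))];print(np.mean(P,0))
c=np.array([.5196,.3616])
robot.line_to([*c,.050],velocity=.1)
hit=robot.line_to([*c,.024],velocity=.012,f_stop=2.5);p=np.array(robot.current_tool_pos());print(hit,p,fz(),robot.current_time_s())
fingers.gripper_to(.3,25);robot.pause(.3)
robot.line_to(list(p+[0,0,.04]),velocity=.06);robot.line_to([*c,.2],velocity=.2)
robot.move_to([.46,.2,.30],[180,0,0]);T=Tnow();save("w7.png",vision.grab_frame("wrist"))
for l in("shaft_a","dish"):
  for r in recognise(l,"wrist"): print(l,r["p"],np.round(r["rect"],1),at_z("wrist",*r["rect"][:2],.025,T).round(4))
print(robot.current_time_s())
E
```

```text
[0.52104308 0.36509691]
True [0.51965586 0.36159508 0.02842497] 4.49891416576346 38.8667
shaft_a 0.61 [346.5  87.5  90.8  37. ] [0.5317 0.0951 0.025 ]
dish 0.92 [113.   96.  159.7 144.3] [0.5217 0.3585 0.025 ]
dish 0.88 [ 79.5 281.4 157.3 153.4] [0.283 0.431 0.025]
42.3833
```

View pics/w7.png

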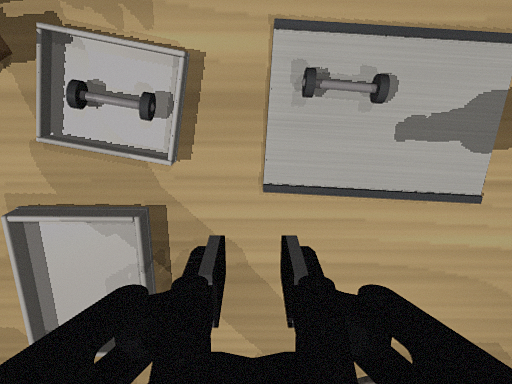

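The bowed shaft lies flat in the dish, around (112,100), and the true one lies on the plate at (346,86). I'm handing the job in.

```bash
python3 - <<'E'
from h import *
robot.pause(.3);print(workorder.close_job())
E
```

```text
the job is handed in; nothing more can be done
None
```

I rolled both shafts and handed the job in at about 43 s: the right-hand one was bowed (its middle rose about 5 mm) and now lies flat in the small white dish; the left-hand one was true and lies on the plate about 45 mm from its start (no verdict was returned).

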